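# Pack four locks into their fitted trays

## Robot

A 6-joint arm with a two-finger parallel gripper is mounted at the origin on a cart in front of the work surface, level with it; the furniture and walls round the work are solid. World frame = base frame: x ahead of the robot, y to its left, z up, the work surface at z = 0. Lengths are in m, angles in degrees, forces in N, time in s.
With the tool pointing down it reaches from about 0.275 to 0.75 m from the base axis. Payload 10.2 kg.
Tool frame: the origin (TCP) lies midway between the tips of the shut fingers; the grasp point (between the pads) lies 19 mm behind it; z points along the fingers, y is the line along which they close (so a half turn about z gives the same grasp; the last joint's range is limited). The gripper opens to 85 mm and grips with 20 to 120 N. Pads are 22 mm wide; open, the fingers measure 114 mm over their backs; the gripper's body (76 mm by 85 mm) begins 54 mm behind the grasp point. The pads swing forward as they close: fully open they stand 13 mm farther back than shut.
Start: joints at [-82.3, 17.928, 85.812, -0, 76.261, -12.8], TCP at [0.184, -0.492, 0.231] pointing down, gripper open.
Joint ranges: [-168.41, 168.41], [-55.51, 124.54], [10.69, 146.95], [-70.63, 250.63], [1, 178], [-165.06, 165.06]. Speed limits (degrees/s): [136.94, 136.94, 172.46, 180, 180, 180].

## Interface

Orientations are given as a 3x3 rotation matrix whose columns are the frame's x, y, z axes.
In Python, from cell import sense, cams, job gives the robot as it stands.
- The arm moves only by the tool send_rows, never from a script. Its argument "series" is text: rows parted by semicolons, each of 7 numbers parted by spaces: the shift along the world's x, y, z in cm, then the turn, a rotation vector about the world's x, y, z in degrees, then the opening, from 0 (shut) to 1 (fully open). A call has 1 to 20 rows; each row is the pose to reach, as a shift and turn from the pose commanded when the call began; what a row does not reach only later rows make up. A row lasts 1/10 s, in which the tool goes at most 50 mm and 8.59 degrees, less where a joint would pass 70% of its speed; a pose out of reach is approached as far as the arm can. A call with a gripper value outside its range is refused whole. The fingers move at their own pace and stop on an object; the grip force is fixed at half the most. Time passes only in rows, so rows that repeat a pose let the fingers close. It gives the time, the measured TCP pose, the force, the opening and the grip force at its end, in the units of the state.
- sense(): the state, without advancing time (a new reading comes with each control period).
- cams.camera(name): name is "scene" or "top" or "wrist"; returns (picture, depth): 400x640x3 uint8, red, green, blue; 400x640 float32, m along the optical axis (not along the pixel's ray), 0 where there is no reading.
- cams.camera_model(name): a dict with "intrinsics" (3x3 intrinsics, pixels), "world_from_camera" (4x4, takes a point from camera to world coordinates); the wrist camera has in their place "hand_eye" (4x4, takes a point from camera to tool coordinates, whose origin is the TCP and whose axes are the flange's). Camera axes: x right, y down, z forward; pixel columns grow to the right and rows downward; lengths in m; the calibration is good to about 2 mm. A picture is of the moment at which its call begins: read the wrist's pose just before it. camera_model takes no time and is no camera call.
- job.sign_off(): hands the job in; it is judged then, once.
The state is a dict: "time_s": time; "joint_positions": joint angles; "joint_velocities": joint speeds; "effort": joint torques, N m; "position": TCP position; "tool_rot": TCP orientation; "wrist_force": force on the tool from outside, world axes, zero at the start; "torque": the same for the moment, N m; "grip_width": finger opening in m; "gripper_force": force on a finger pad.
Only numpy, scipy, OpenCV 4.12 (cv2) and the standard library are available. Lean on these libraries where they do the work, as an engineer would, in place of code of your own. Each camera call takes 0.05 s, during which the arm holds its last target. There are 200 camera calls.

## Task

Four finished locks lie on the bench: a long brass cylinder, a short nickel cylinder, a small brass padlock and a large nickel padlock. Lay each one flat in the recess of the packing tray made for it: brass in the yellow trays, nickel in the grey ones, cylinders in the two plain trays and padlocks in the two stepped trays with the shackle over the step. Leave the red key and the car key fob where they are.

Things in the scene. Friction and masses are not known exactly. Their poses are not given: they have to be found in the camera images.
- brass_cylinder_mid (a point): Long brass-coloured euro lock cylinder lying on its side: 83 mm long (y axis), 33 mm wide (x axis; round barrel at +x, flange at -x), 18 mm high; either way round will do. Origin: its centre, 9 mm above what it lies on. Grasp across the 33 mm there, pads reaching below mid-height (rounded sides).
- nickel_cylinder_mid (a point): Short nickel-grey euro lock cylinder lying on its side: 63 mm long (y axis), 33 mm wide (x axis; round barrel at +x, flange at -x), 18 mm high; either way round will do. Origin: its centre, 9 mm above what it lies on. Grasp across the 33 mm there, pads reaching below mid-height (rounded sides).
- brass_padlock_mid (a point): Small brass-coloured padlock lying flat: 64 x 40 x 14 mm with its shackle (x axis, shackle to +x). The square body is 35 mm long; the shackle runs 29 mm beyond it, 4 to 10 mm above the underside. Origin: middle of the square body, 7 mm above what it lies on; grasp it there across its width (y).
- nickel_padlock_mid (a point): Large nickel-grey padlock lying flat: 72 x 50 x 14 mm with its shackle (x axis, shackle to +x). The square body is 43 mm long; the shackle runs 29 mm beyond it, 4 to 10 mm above the underside. Origin: middle of the square body, 7 mm above what it lies on; grasp it there across its width (y).
- long_tray_seat (a point): Fixed yellow tray for a cylinder. One recess 98 x 49 mm (x, y) with a flat floor, lined in blue; walls 6 mm thick, their tops 10 mm above that floor, left out for the fingers over 48 mm at the middle of both long sides. Origin: middle of the recess floor, 8 mm above the bench; x along the recess; z up.
- short_tray_seat (a point): Fixed grey tray for a cylinder. One recess 78 x 49 mm (x, y) with a flat floor, lined in blue; walls 6 mm thick, their tops 10 mm above that floor, left out for the fingers over 44 mm at the middle of both long sides. Origin: middle of the recess floor, 8 mm above the bench; x along the recess; z up.
- small_lock_tray_seat (a point): Fixed yellow tray for a padlock. Recess 78 x 55 mm (x, y): 49 mm are deep with a blue floor, for the body; the +x end is a yellow step, 3 mm higher and 44 mm wide, for the shackle. Walls 10 mm high inside, the long ones left out from x=-20 to 24 mm for fingers. Origin: middle of the blue floor, place of the body's middle, 8 mm above the bench; x towards the step.
- large_lock_tray_seat (a point): Fixed grey tray for a padlock. Recess 86 x 64 mm (x, y): 57 mm are deep with a blue floor, for the body; the +x end is a grey step, 3 mm higher and 50 mm wide, for the shackle. Walls 10 mm high inside, the long ones left out from x=-23 to 28 mm for fingers. Origin: middle of the blue floor, place of the body's middle, 8 mm above the bench; x towards the step.
- red_key: Loose key with a red head, 55 x 28 x 6 mm, lying at the right; origin under its middle. A bystander: do not push it.
- car_fob: Black car key fob, 85 x 36 x 14 mm, lying at the near right; origin under its middle. A bystander: do not push it.

How it is judged (in metres and radians):
At the end, for the whole second after the job is handed in: All four locks lie at rest in their own trays, flat on the recess floor (tilt under 0.09 rad, height within 2.5 mm), centre within 12 mm of its place, length along the recess within 0.3 rad, padlock shackles over the step; key and fob not pushed by more than 25 mm (horizontal distance between brass_cylinder_mid and long_tray_seat below 0.012 m and z of brass_cylinder_mid in the frame of long_tray_seat between 0.006 and 0.0125 m and angle between each of brass_cylinder_mid, nickel_cylinder_mid, brass_padlock_mid, nickel_padlock_mid's own z axis and vertical below 0.09 rad and angle between the y axis of brass_cylinder_mid and the x axis of long_tray_seat, either way round below 0.3 rad and linear speed of each of brass_cylinder, nickel_cylinder, brass_padlock, nickel_padlock below 0.02 m/s and horizontal distance between nickel_cylinder_mid and short_tray_seat below 0.012 m and z of nickel_cylinder_mid in the frame of short_tray_seat between 0.006 and 0.0125 m and angle between the y axis of nickel_cylinder_mid and the x axis of short_tray_seat, either way round below 0.3 rad and horizontal distance between brass_padlock_mid and small_lock_tray_seat below 0.012 m and z of brass_padlock_mid in the frame of small_lock_tray_seat between 0.004 and 0.0095 m and angle between the x axis of brass_padlock_mid and the x axis of small_lock_tray_seat, either way round below 0.3 rad and horizontal distance between nickel_padlock_mid and large_lock_tray_seat below 0.012 m and z of nickel_padlock_mid in the frame of large_lock_tray_seat between 0.004 and 0.0095 m and angle between the x axis of nickel_padlock_mid and the x axis of large_lock_tray_seat, either way round below 0.3 rad); the robot touches nothing.
It fails at once if the red key is pushed by more than 25 mm (distance of red_key from where it was at the start of the episode above 0.025 m).
It fails at once if the car key fob is pushed by more than 25 mm (distance of car_fob from where it was at the start of the episode above 0.025 m).
It also fails if it takes over 104 s, if anything falls off the work surface, if the arm or the gripper's body presses on something with over 40 N, if the wrist force passes 120 N, or if a joint passes its speed limit or range.

## Working session

There is one attempt and no reset: what is moved stays moved. The work goes in short steps, Python scripts to look and compute and a tool call to move; the robot and the scene stay as the last step left them, time stands still between calls to the robot, and variables do not carry over. Pictures are saved under pics/ and viewed, at most 14 in all, crops included, and the job is handed in when it is done.

Besides the shell and the picture viewer there is one more tool, called after "Call:" as name(argument=value, ...), one argument or row to a line, values as JSON. send_rows: Moves the arm, as the interface text tells. Its arguments: {"type":"object","properties":{"series":{"type":"string"}},"required":["series"]}

```bash
ls; mkdir -p pics; python3 - <<'E'
from cell import sense,cams,job
import cv2,numpy as np
for n in("top","scene"):
    p,d=cams.camera(n);cv2.imwrite(f"pics/{n}0.png",p[:,:,::-1]);np.save(f"{n}0.npy",d)
    m=cams.camera_model(n);print(n,np.round(m["intrinsics"],1).tolist(),np.round(m["world_from_camera"],3).tolist())
print(np.round(cams.camera_model("wrist")["hand_eye"],4).tolist())
s=sense();print(s["time_s"],s["position"],s["tool_rot"])
E
```

```text
pics
top [[471.0, 0.0, 319.6], [0.0, 471.0, 194.9], [0.0, 0.0, 1.0]] [[0.0, -0.993, 0.119, 0.349], [-1.0, -0.001, -0.003, -0.213], [0.003, -0.119, -0.993, 1.099], [0.0, 0.0, 0.0, 1.0]]
scene [[400.1, 0.0, 325.9], [0.0, 400.1, 204.1], [0.0, 0.0, 1.0]] [[0.612, -0.448, 0.651, -0.135], [-0.791, -0.338, 0.511, -0.702], [-0.009, -0.828, -0.561, 0.552], [0.0, 0.0, 0.0, 1.0]]
[[0.0012, -0.965, -0.2622, 0.0662], [1.0, 0.0012, 0.0001, 0.0002], [0.0002, -0.2622, 0.965, -0.143], [0.0, 0.0, 0.0, 1.0]]
0.1 [ 0.18380759 -0.49154452  0.23080752] [[ 9.36680648e-01  3.50184732e-01 -1.32775491e-04]
 [ 3.50184656e-01 -9.36680022e-01  1.11518768e-03]
 [ 2.66153550e-04 -1.09107066e-03 -9.99999369e-01]]
```

View pics/top0.png

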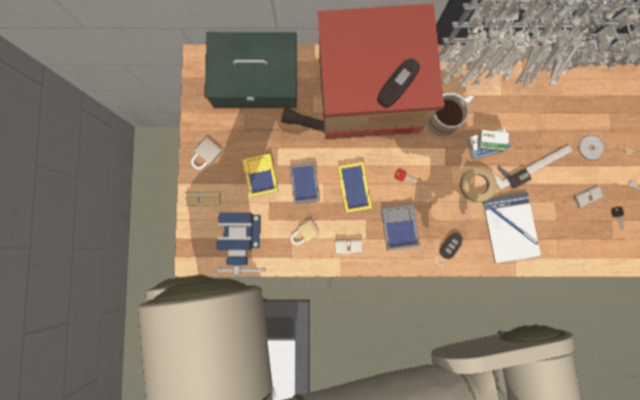

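View pics/scene0.png

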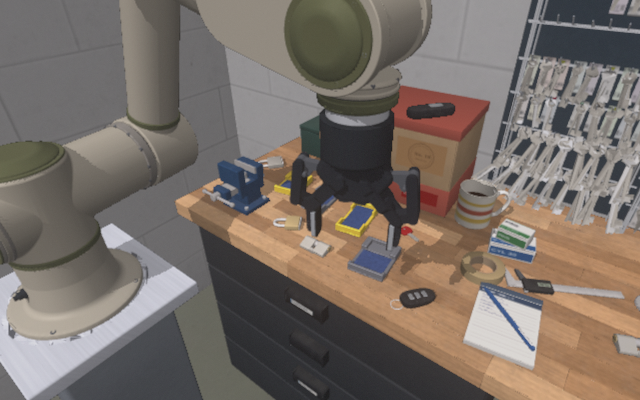

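The top view shows the trays: small yellow stepped (260,175), short grey (305,183), long yellow (355,187) and large grey stepped (400,228). The locks are the brass cylinder (203,199), nickel padlock (206,153), brass padlock (304,233) and nickel cylinder (348,246). A vise at (238,232), a green toolbox and a red box are obstacles.

```bash
cat > h.py <<'E'
from cell import sense,cams,job
import cv2,numpy as np
def model(n):
    m=cams.camera_model(n)
    if n=="wrist":
        s=sense();T=np.eye(4);T[:3,:3]=s["tool_rot"];T[:3,3]=s["position"];return m["intrinsics"],T@m["hand_eye"]
    return m["intrinsics"],m["world_from_camera"]
def ray(K,T,uv,z):
    uv=np.atleast_2d(uv).astype(float);c=np.c_[uv,np.ones(len(uv))]@np.linalg.inv(K).T@T[:3,:3].T
    return T[:3,3]+c*((z-T[2,3])/c[:,2])[:,None]
def snap(name):
    s=sense();M=model("wrist");p,d=cams.camera("wrist");cv2.imwrite(f"pics/{name}.png",p[:,:,::-1]);np.savez(name,p=p,d=d,K=M[0],T=M[1]);return p,d,*M
def topdown(p,K,T,x0,x1,y0,y1,z,s=1000):
    """ortho image of plane z: row=(x1-x)*s, col=(y1-y)*s"""
    W,H=int((y1-y0)*s),int((x1-x0)*s)
    c=np.array([[x1,y1,z,1],[x1,y0,z,1],[x0,y0,z,1],[x0,y1,z,1]])@np.linalg.inv(T).T
    uv=c[:,:3]@K.T;uv=(uv[:,:2]/uv[:,2:]).astype(np.float32)
    P=cv2.getPerspectiveTransform(uv,np.float32([[0,0],[W,0],[W,H],[0,H]]))
    return cv2.warpPerspective(p,P,(W,H),flags=cv2.INTER_CUBIC)
E
python3 - <<'E'
from h import *
K,T=model("top");d=np.load("top0.npy")
for n,u,v in [("smalltray",260,175),("short",305,183),("long",355,187),("large",400,228),("bcyl",203,199),("npad",206,153),("bpad",304,233),("ncyl",348,246),("key",400,175),("fob",451,246),("vise",238,232),("viseR",262,235),("viseTop",238,213),("screw",265,270),("toolbox",250,104),("redbox",375,133),("redtop",375,100),("torch",310,120),("mug",448,110)]:
    z=d[v,u];P=(T@np.r_[np.linalg.inv(K)@[u,v,1]*z,1])[:3];print(n,np.round(P,3),round(np.hypot(P[0],P[1]),3))
E
```

```text
smalltray [ 0.527 -0.077  0.008] 0.533
short [ 0.508 -0.183  0.009] 0.54
long [ 0.499 -0.3    0.007] 0.582
large [ 0.403 -0.402  0.013] 0.569
bcyl [0.47  0.054 0.012] 0.473
npad [0.579 0.05  0.012] 0.581
bpad [ 0.391 -0.181  0.015] 0.431
ncyl [ 0.362 -0.283 -0.002] 0.459
key [ 0.528 -0.406  0.003] 0.666
fob [ 0.362 -0.518  0.013] 0.632
vise [ 0.391 -0.038  0.068] 0.393
viseR [ 0.387 -0.083 -0.001] 0.396
viseTop [ 0.43  -0.044  0.106] 0.432
screw [ 0.309 -0.098  0.064] 0.324
toolbox [ 0.692 -0.054  0.03 ] 0.694
redbox [ 0.623 -0.345  0.029] 0.712
redtop [ 0.64  -0.323  0.218] 0.716
torch [ 0.654 -0.194  0.027] 0.682
mug [ 0.672 -0.511  0.05 ] 0.844
```

Call:
send_rows(
  series="24 17 9 0 0 -20.5 1;24 17 9 0 0 -20.5 1;24 17 9 0 0 -20.5 1;24 17 9 0 0 -20.5 1;24 17 9 0 0 -20.5 1;24 17 9 0 0 -20.5 1;24 17 9 0 0 -20.5 1;24 17 9 0 0 -20.5 1;24 17 9 0 0 -20.5 1;24 17 9 0 0 -20.5 1",
)

```text
time_s: 1.1
position: [0.4228, -0.3226, 0.3206]
tool_rot: [[1.0, -0.002, -0.001], [-0.002, -1.0, 0.001], [-0.001, -0.001, -1.0]]
wrist_force: [-0.4, 0.1, 0.5]
grip_width: 0.0853
gripper_force: 0.0
```

```bash
python3 - <<'E'
from h import *
snap("w1")
print(sense()["position"],sense()["time_s"])
E
```

```text
[ 0.42279756 -0.32262743  0.32071914] 1.15
```

View pics/w1.png

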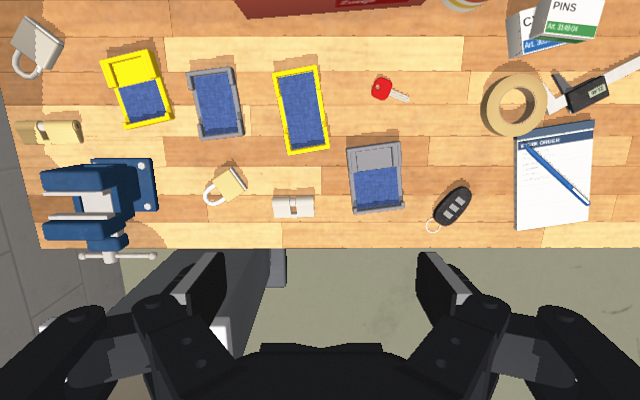

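Call:
send_rows(
  series="5 31 0 0 0 0 1;5 31 0 0 0 0 1;5 31 0 0 0 0 1;5 31 0 0 0 0 1;5 31 0 0 0 0 1;5 31 0 0 0 0 1;5 31 0 0 0 0 1;5 31 0 0 0 0 1;5 31 0 0 0 0 1;5 31 0 0 0 0 1",
)

```text
time_s: 2.15
position: [0.4737, -0.0132, 0.3211]
tool_rot: [[1.0, -0.002, -0.0], [-0.002, -1.0, -0.0], [-0.0, 0.0, -1.0]]
wrist_force: [0.0, -0.1, -0.7]
grip_width: 0.0859
gripper_force: 0.0
```

```bash
python3 - <<'E'
from h import *
snap("w2")
print(sense()["position"],sense()["time_s"])
E
```

```text
[ 0.47373487 -0.0131204   0.32116112] 2.2
```

View pics/w2.png

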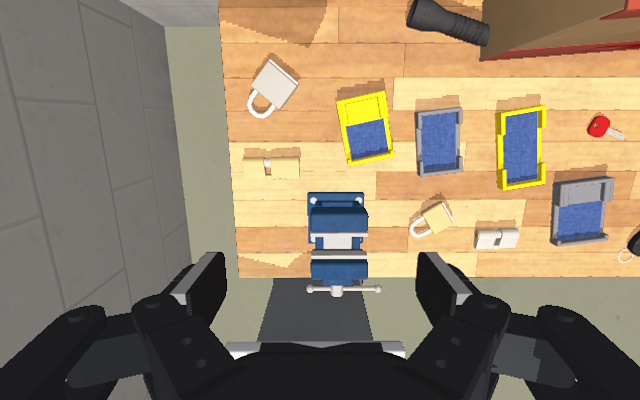

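w1 and w2 both show every tray and lock. In w2 the nickel padlock is at (272,88), brass cylinder (272,166), brass padlock (432,218) and nickel cylinder (496,238). The trays are at (365,127), (438,141), (521,147) and (582,210). Next I'll measure them by blue mask and by depth height.

```bash
cat >> h.py <<'E'
def world(d,K,T):
    v,u=np.mgrid[:d.shape[0],:d.shape[1]];c=np.stack([u,v,np.ones_like(u)],-1)@np.linalg.inv(K).T*d[...,None]
    return c@T[:3,:3].T+T[:3,3]
def rect(xy):
    (c,(w,h),a)=cv2.minAreaRect(np.float32(xy)*1000)
    if w<h:w,h,a=h,w,a+90
    return np.round(c,1),round(w,1),round(h,1),round((a+90)%180-90,1)
def measure(p,d,K,T):
    W=world(d,K,T);hsv=cv2.cvtColor(p,cv2.COLOR_RGB2HSV)
    k=np.ones((3,3),np.uint8)
    blue=((hsv[...,0]>105)&(hsv[...,0]<125)&(hsv[...,1]>90)&(W[...,2]<.016)&(W[...,0]>.3)&(d>0)).astype(np.uint8)
    blue=cv2.morphologyEx(blue,cv2.MORPH_OPEN,k)
    def comps(m,tag,z,lo,hi):
        n,l,st,_=cv2.connectedComponentsWithStats(m)
        for i in range(1,n):
            if not lo<st[i,4]<hi: continue
            vu=np.argwhere(l==i);zz=z if z is not None else np.median(W[...,2][l==i])
            q=ray(K,T,vu[:,::-1],zz)[:,:2]
            print(tag,"px",vu.mean(0)[::-1].astype(int),"n",st[i,4],"z",round(float(np.median(W[...,2][l==i])),4),"rect",*rect(q),"mean",np.round(q.mean(0)*1000,1))
    comps(blue,"blue",.008,300,1e5)
    hm=((W[...,2]>.005)&(W[...,2]<.03)&(W[...,0]>.3)&(W[...,0]<.7)&(W[...,1]>-.6)&(d>0)&(blue==0)).astype(np.uint8)
    comps(cv2.morphologyEx(hm,cv2.MORPH_OPEN,k),"high",None,150,1e4)
E
python3 - <<'E'
from h import *
for n in("w1","w2"):
    f=np.load(n+".npz");print(n);W=world(f["d"],f["K"],f["T"])
    measure(f["p"],f["d"],f["K"],f["T"])
    print("bench z",[round(float(W[v,u,2]),4) for v,u in((150,250),(230,260),(60,450),(180,420))])
E
```

```text
w1
blue px [301 109] n 2402 z 0.0087 rect [ 498.2 -296.4] 95.1 46.6 9.8 mean [ 499.8 -296.3]
blue px [215 103] n 1978 z 0.0087 rect [ 506.7 -179.3] 76.4 47.3 6.8 mean [ 507.6 -179.1]
blue px [142 100] n 1335 z 0.0086 rect [511.1 -78.5] 52.0 46.2 -77.9 mean [511.5 -78.5]
blue px [142 182] n 817 z 0.0123 rect [394.9 -55.8] 78.4 42.9 1.1 mean [397.6 -61.6]
blue px [376 187] n 1557 z 0.009 rect [ 390.1 -403.8] 62.3 55.6 -82.3 mean [ 390.4 -404. ]
high px [330   8] n 1089 z 0.0172 rect [ 621.3 -338.8] 225.2 7.6 -85.9 mean [ 620.8 -334.3]
high px [458   5] n 227 z 0.0172 rect [ 623.4 -494.5] 44.2 10.5 76.8 mean [ 623.9 -494.5]
high px [513  35] n 474 z 0.018 rect [ 589.4 -568.5] 51.5 14.8 13.8 mean [ 589.8 -568.7]
high px [34 46] n 1920 z 0.0135 rect [571.8  53.3] 72.5 55.1 -39.3 mean [578.1  48.9]
high px [134  81] n 2402 z 0.012 rect [525.  -75.6] 91.9 73.2 12.0 mean [535.5 -74.1]
high px [300 109] n 1353 z 0.0167 rect [ 497.6 -296.4] 109.9 60.7 9.8 mean [ 499.6 -295.3]
high px [215 101] n 1203 z 0.0164 rect [ 506.8 -180.8] 89.9 63.6 6.8 mean [ 509.2 -180.9]
high px [503 105] n 1668 z 0.
[... 1503 characters left out ...]
67.4 10.2 mean [ 497.9 -292.4]
high px [437 142] n 1117 z 0.0167 rect [ 506.9 -177.7] 90.4 63.9 7.3 mean [ 506.8 -176.7]
high px [598 127] n 277 z 0.0068 rect [ 527.8 -404.3] 26.9 25.5 -21.6 mean [ 527.6 -404.2]
high px [270 167] n 1218 z 0.014 rect [471.2  57.8] 81.4 31.6 89.9 mean [471.7  57.5]
high px [580 204] n 2158 z 0.0127 rect [ 404.8 -400.8] 103.0 86.1 7.5 mean [ 416.2 -397.4]
high px [432 219] n 824 z 0.014 rect [ 389.8 -175. ] 64.0 43.4 -58.0 mean [ 393.4 -180.6]
high px [495 238] n 834 z 0.014 rect [ 363.8 -279.7] 65.9 32.6 -87.4 mean [ 364.  -279.1]
high px [634 245] n 203 z 0.0111 rect [ 350.9 -494.3] 41.3 16.4 14.7 mean [ 351.  -496.2]
bench z [0.0004, 0.0004, -0.0001, 0.0011]
```

```bash
python3 - <<'E'
from h import *
print(np.round(sense()["joint_positions"],1))
d=np.load("top0.npy");W=world(d,*model("top"));ok=d>0
for z0 in(.02,.06,.09):
    m=ok&(W[...,2]>z0)&(W[...,2]<.13)&(W[...,0]>.28)&(W[...,0]<.5)&(W[...,1]>-.12)&(W[...,1]<.04)
    print(z0,W[m].min(0).round(3),W[m].max(0).round(3))
m=ok&(W[...,1]>.03)&(W[...,1]<.3)&(W[...,0]>.3)&(W[...,0]<.8)&(W[...,2]>.05);print(m.sum(),W[m].min(0) if m.any() else '',W[m].max(0) if m.any() else '')
m=ok&(W[...,1]>.08)&(W[...,0]>.2)&(W[...,0]<.8)
for y in np.arange(.08,.4,.04):
    q=m&(W[...,1]>y)&(W[...,1]<y+.04);print(round(y,2),q.sum(),W[q][:,2].max().round(3) if q.any() else'')
E
```

```text
[-15.8   8.4  84.4  -0.   87.1  74.3]
0.02 [ 0.303 -0.114  0.02 ] [0.492 0.006 0.124]
0.06 [ 0.303 -0.098  0.06 ] [0.433 0.006 0.124]
0.09 [ 0.354 -0.071  0.092] [ 0.432 -0.001  0.124]
276 [0.30001604 0.03000703 0.05004827] [0.79979127 0.06095807 0.24422634]
0.08 3522 0.256
0.12 23 -0.006
0.16 21 -0.77
0.2 4 -0.774
0.24 0 
0.28 0 
0.32 211 -0.764
0.36 1374 -0.765
```

Call:
send_rows(
  series="-0.3 7.3 -8 0 0 90 0.7;-0.3 7.3 -8 0 0 90 0.7;-0.3 7.3 -8 0 0 90 0.7;-0.3 7.3 -8 0 0 90 0.7;-0.3 7.3 -8 0 0 90 0.7;-0.3 7.3 -8 0 0 90 0.7;-0.3 7.3 -8 0 0 90 0.7;-0.3 7.3 -8 0 0 90 0.7;-0.3 7.3 -8 0 0 90 0.7;-0.3 7.3 -8 0 0 90 0.7;-0.3 7.3 -8 0 0 90 0.7;-0.3 7.3 -12 0 0 90 0.7;-0.3 7.3 -17 0 0 90 0.7;-0.3 7.3 -22 0 0 90 0.7;-0.3 7.3 -26 0 0 90 0.7;-0.3 7.3 -26 0 0 90 0.7;-0.3 7.3 -26 0 0 90 0.7",
)

```text
time_s: 3.9
position: [0.4715, 0.0606, 0.0623]
tool_rot: [[0.001, 1.0, 0.0], [1.0, -0.001, -0.0], [-0.0, 0.0, -1.0]]
wrist_force: [1.0, -0.4, 0.6]
grip_width: 0.06
gripper_force: 0.0
```

```bash
python3 - <<'E'
from h import *
print(np.round(sense()["joint_positions"],1),sense()["grip_width"]);snap("w3")
E
```

```text
[ -6.8  24.2 105.5   0.   50.3  -6.8] 0.059965613486126355
```

View pics/w3.png

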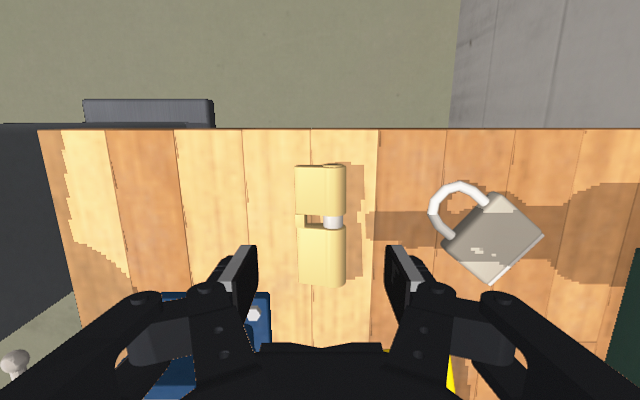

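Brass cylinder is centred between the fingers, with its ends at rows 165 and 287 and its sides at columns 296 and 346. I'll cast those points, plus the nickel padlock's corners, onto their planes.

```bash
python3 - <<'E'
from h import *
f=np.load("w3.npz");K,T=f["K"],f["T"]
print("cyl ends",ray(K,T,[[321,165],[321,287]],.012).round(4).tolist())
print("gap",ray(K,T,[[321,215],[321,227]],.014).round(4).tolist())
print("npad body corners",ray(K,T,[[500,192],[544,234],[490,285],[441,241]],.014).round(4).tolist())
E
```

```text
cyl ends [[0.4719, 0.0989, 0.012], [0.4719, 0.0157, 0.012]]
gap [[0.4719, 0.0675, 0.014], [0.4719, 0.0595, 0.014]]
npad body corners [[0.5826, 0.0825, 0.014], [0.6149, 0.0549, 0.014], [0.5854, 0.0185, 0.014], [0.5494, 0.05, 0.014]]
```

Call:
send_rows(
  series="0 0 -3 0 0 0 0.7;0 0 -5 0 0 0 0.7;0 0 -5.8 0 0 0 0.7;0 0 -5.8 0 0 0 0.7;0 0 -5.8 0 0 0 0.7;0 0 -5.8 0 0 0 0;0 0 -5.8 0 0 0 0;0 0 -5.8 0 0 0 0;0 0 -5.8 0 0 0 0;0 0 -5.8 0 0 0 0;0 0 -5.8 0 0 0 0;0 0 -5.8 0 0 0 0",
)

```text
time_s: 5.15
position: [0.4715, 0.0612, 0.0045]
tool_rot: [[-0.0, 1.0, 0.002], [1.0, 0.0, -0.0], [-0.0, 0.002, -1.0]]
wrist_force: [-2.1, 0.4, 9.6]
grip_width: 0.0297
gripper_force: 58.4
```

Call:
send_rows(
  series="0 0 3 0 0 0 0;0 0 8 0 0 0 0;0 0 13 0 0 0 0;3.1 -35.7 13 0 0 -80 0;3.1 -35.7 13 0 0 -80 0;3.1 -35.7 13 0 0 -80 0;3.1 -35.7 13 0 0 -80 0;3.1 -35.7 13 0 0 -80 0;3.1 -35.7 13 0 0 -80 0;3.1 -35.7 13 0 0 -80 0;3.1 -35.7 13 0 0 -80 0;3.1 -35.7 13 0 0 -80 0;3.1 -35.7 13 0 0 -80 0;3.1 -35.7 13 0 0 -80 0;3.1 -35.7 7 0 0 -80 0;3.1 -35.7 6 0 0 -80 0;3.1 -35.7 6 0 0 -80 0",
)

```text
time_s: 6.85
position: [0.5005, -0.2944, 0.0605]
tool_rot: [[0.985, 0.175, -0.005], [0.175, -0.985, 0.004], [-0.004, -0.005, -1.0]]
wrist_force: [0.4, -0.1, -2.5]
grip_width: 0.0295
gripper_force: 60.4
```

```bash
python3 - <<'E'
from h import *
print(np.round(sense()["joint_positions"],1));snap("w4")
E
```

```text
[-42.   35.3  86.6   0.   58.4  37.9]
```

View pics/w4.png

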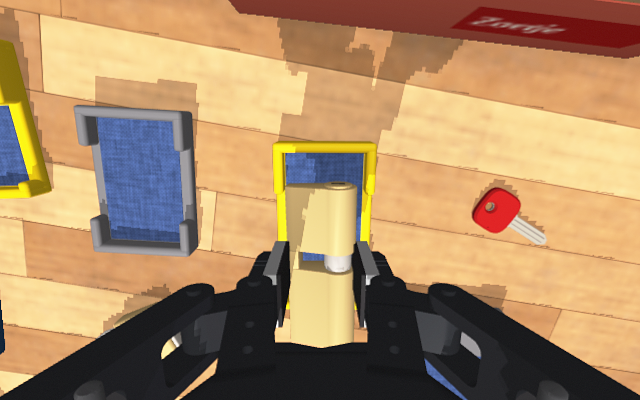

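The cylinder is held level and aligned over the yellow tray, whose rim spans (275–375, 145) in the image. Lowering it now.

Call:
send_rows(
  series="0 0 0 0 0 0 0;0 0 -2.5 0 0 0 0;0 0 -4 0 0 0 0;0 0 -5 0 0 0 0;0 0 -5.1 0 0 0 0;0 0 -5.1 0 0 0 0;0 0 -5.1 0 0 0 0",
)

```text
time_s: 7.6
position: [0.5021, -0.296, 0.0127]
tool_rot: [[0.985, 0.174, 0.001], [0.174, -0.985, -0.001], [0.001, 0.001, -1.0]]
wrist_force: [-1.1, 0.4, -1.6]
grip_width: 0.0294
gripper_force: 60.6
```

Call:
send_rows(
  series="0 0 0 0 0 0 0.7;0 0 0 0 0 0 0.7;0 0 0 0 0 0 0.7;0 0 0 0 0 0 0.7;0 0 3 0 0 0 0.7;0 0 8 0 0 0 0.7;0 0 10 0 0 0 0.7;-13.9 1.6 10 0 0 80 0.7;-13.9 1.6 10 0 0 80 0.7;-13.9 1.6 10 0 0 80 0.7;-13.9 1.6 10 0 0 80 0.7;-13.9 1.6 10 0 0 80 0.7;-13.9 1.6 10 0 0 80 0.7;-13.9 1.6 10 0 0 80 0.7;-13.9 1.6 10 0 0 80 0.7;-13.9 1.6 10 0 0 80 0.7;-13.9 1.6 10 0 0 80 0.7;-13.9 1.6 5 0 0 80 0.7;-13.9 1.6 5 0 0 80 0.7;-13.9 1.6 5 0 0 80 0.7",
)

```text
time_s: 9.6
position: [0.3628, -0.2797, 0.0628]
tool_rot: [[0.0, 1.0, -0.001], [1.0, -0.0, 0.001], [0.001, -0.001, -1.0]]
wrist_force: [-0.1, -1.1, 0.5]
grip_width: 0.0601
gripper_force: 0.0
```

```bash
python3 - <<'E'
from h import *
print(np.round(sense()["joint_positions"],1),sense()["position"]);snap("w5")
E
```

```text
[-52.3  22.4 108.3  -0.   49.4 -52.3] [ 0.36276481 -0.27966214  0.06279401]
```

View pics/w5.png

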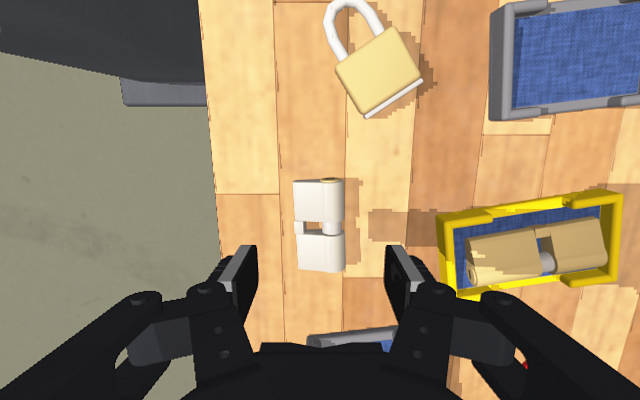

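Nickel cylinder is at rows 179–271, columns 294–346, and tilted very slightly. The brass cylinder sits in its tray, and the brass padlock body is near (380,70).

```bash
python3 - <<'E'
from h import *
f=np.load("w5.npz");K,T=f["K"],f["T"]
print("ncyl ends",ray(K,T,[[319,179],[320,271]],.012).round(4).tolist())
print("gap",ray(K,T,[[321,222],[321,234]],.014).round(4).tolist())
print("left side",ray(K,T,[[294,181],[298,269]],.010).round(4).tolist())
print("bpad corners",ray(K,T,[[396,21],[421,79],[362,117],[335,67]],.014).round(4).tolist())
print("bcyl mid line ends",ray(K,T,[[470,262],[603,240]],.022).round(4).tolist())
E
```

```text
ncyl ends [[0.3619, -0.25, 0.012], [0.3625, -0.3127, 0.012]]
gap [[0.3631, -0.2774, 0.014], [0.3631, -0.2856, 0.014]]
left side [[0.3461, -0.2517, 0.01], [0.3476, -0.3123, 0.01]]
bpad corners [[0.4037, -0.1627, 0.014], [0.4197, -0.1922, 0.014], [0.387, -0.2129, 0.014], [0.3709, -0.1859, 0.014]]
bcyl mid line ends [[0.4572, -0.3012, 0.022], [0.5375, -0.2862, 0.022]]
```

Call:
send_rows(
  series="0 -0.1 -3 0 0 1 0.7;0 -0.1 -5 0 0 1 0.7;0 -0.1 -5.9 0 0 1 0.7;0 -0.1 -5.9 0 0 1 0.7;0 -0.1 -5.9 0 0 1 0.7;0 -0.1 -5.9 0 0 1 0;0 -0.1 -5.9 0 0 1 0;0 -0.1 -5.9 0 0 1 0;0 -0.1 -5.9 0 0 1 0;0 -0.1 -5.9 0 0 1 0;0 -0.1 -5.9 0 0 1 0;0 -0.1 -5.9 0 0 1 0;0 -0.1 -3 0 0 1 0;0 -0.1 2 0 0 1 0;0 -0.1 5 0 0 1 0;0 -0.1 5 0 0 1 0",
)

```text
time_s: 11.25
position: [0.3641, -0.2822, 0.1161]
tool_rot: [[-0.018, 1.0, 0.005], [1.0, 0.018, -0.006], [-0.006, 0.005, -1.0]]
wrist_force: [0.2, 0.6, -3.0]
grip_width: 0.0297
gripper_force: 60.7
```

Call:
send_rows(
  series="14.4 10.1 0 0 0 -84 0;14.4 10.1 0 0 0 -84 0;14.4 10.1 0 0 0 -84 0;14.4 10.1 0 0 0 -84 0;14.4 10.1 0 0 0 -84 0;14.4 10.1 0 0 0 -84 0;14.4 10.1 0 0 0 -84 0;14.4 10.1 0 0 0 -84 0;14.4 10.1 0 0 0 -84 0;14.4 10.1 0 0 0 -84 0;14.4 10.1 0 0 0 -84 0;14.4 10.1 0 0 0 -84 0;14.4 10.1 -4 0 0 -84 0;14.4 10.1 -7 0 0 -84 0;14.4 10.1 -9 0 0 -84 0;14.4 10.1 -9.9 0 0 -84 0;14.4 10.1 -10 0 0 -84 0;14.4 10.1 -10 0 0 -84 0;14.4 10.1 -10 0 0 -84 0",
)

```text
time_s: 13.15
position: [0.5068, -0.1796, 0.0125]
tool_rot: [[0.992, 0.123, -0.0], [0.123, -0.992, 0.0], [-0.0, -0.0, -1.0]]
wrist_force: [-2.1, 1.6, 2.2]
grip_width: 0.0295
gripper_force: 61.0
```

Call:
send_rows(
  series="0 0 0 0 0 0 0.7;0 0 0 0 0 0 0.7;0 0 0 0 0 0 0.7;0 0 0 0 0 0 0.7;0 0 3 0 0 0 0.7;0 0 8 0 0 0 0.7;0 0 10 0 0 0 0.7;-11.1 -0.8 10 0 0 114 0.7;-11.1 -0.8 10 0 0 114 0.7;-11.1 -0.8 10 0 0 114 0.7;-11.1 -0.8 10 0 0 114 0.7;-11.1 -0.8 10 0 0 114 0.7;-11.1 -0.8 10 0 0 114 0.7;-11.1 -0.8 10 0 0 114 0.7;-11.1 -0.8 10 0 0 114 0.7;-11.1 -0.8 10 0 0 114 0.7;-11.1 -0.8 10 0 0 114 0.7;-11.1 -0.8 10 0 0 114 0.7;-11.1 -0.8 10 0 0 114 0.7;-11.1 -0.8 10 0 0 114 0.7",
)

```text
time_s: 15.15
position: [0.3959, -0.1878, 0.1124]
tool_rot: [[-0.484, 0.875, 0.0], [0.875, 0.484, -0.0], [-0.0, 0.0, -1.0]]
wrist_force: [-0.3, -0.4, -0.2]
grip_width: 0.0595
gripper_force: 0.0
```

Call:
send_rows(
  series="0 0 0 0 0 0 0.7;0 0 -4 0 0 0 0.7;0 0 -4 0 0 0 0.7;0 0 -4 0 0 0 0.7",
)

```text
time_s: 15.55
position: [0.3958, -0.1877, 0.0727]
tool_rot: [[-0.477, 0.879, -0.001], [0.879, 0.477, 0.001], [0.001, -0.0, -1.0]]
wrist_force: [0.0, 0.5, 0.8]
grip_width: 0.0597
gripper_force: 0.0
```

```bash
python3 - <<'E'
from h import *
print(np.round(sense()["joint_positions"],1),sense()["position"]);snap("w6")
E
```

```text
[-40.8  19.3 111.1  -0.   49.6 -69.2] [ 0.39578428 -0.18771015  0.0726683 ]
```

View pics/w6.png

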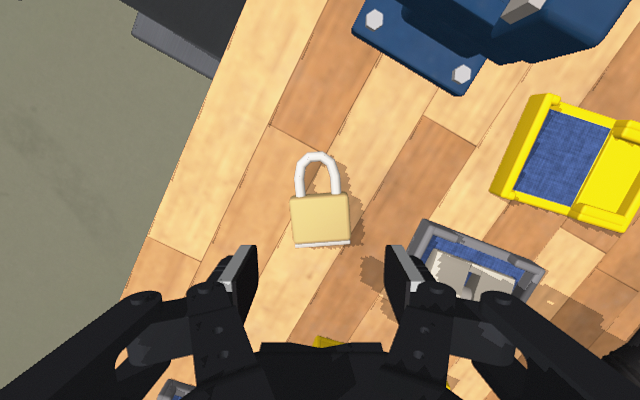

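```bash
python3 - <<'E'
from h import *
f=np.load("w6.npz");K,T=f["K"],f["T"]
q=ray(K,T,[[291,198],[348,193],[350,241],[296,246]],.013)[:,:2];print(q.round(4).tolist(),q.mean(0))
for a,b in((2,1),(3,0),(1,0),(2,3)):
    v=q[b]-q[a];print(np.linalg.norm(v).round(4),np.degrees(np.arctan2(v[1],v[0])).round(1))
q=ray(K,T,[[551,97],[622,122],[587,217],[513,195]],.008)[:,:2];print(q.round(4).tolist())
E
```

```text
[[0.3714, -0.1836], [0.4027, -0.1627], [0.4206, -0.1913], [0.3899, -0.2122]] [ 0.39615525 -0.1874846 ]
0.0337 122.1
0.0341 122.9
0.0376 -146.3
0.0372 -145.8
[[0.484, -0.0501], [0.5331, -0.0405], [0.5558, -0.0999], [0.5018, -0.1117]]
```

Padlock body is at columns 291–350, rows 194–247, shackle upwards. It is centred under the tool and needs a 4° turn.

Call:
send_rows(
  series="0 0 -3 0 0 4.3 0.7;0 0 -6 0 0 4.3 0.7;0 0 -6.9 0 0 4.3 0.7;0 0 -6.9 0 0 4.3 0.7;0 0 -6.9 0 0 4.3 0.7;0 0 -6.9 0 0 4.3 0;0 0 -6.9 0 0 4.3 0;0 0 -6.9 0 0 4.3 0;0 0 -6.9 0 0 4.3 0;0 0 -6.9 0 0 4.3 0;0 0 -6.9 0 0 4.3 0;0 0 -6.9 0 0 4.3 0;0 0 -4 0 0 4.3 0;0 0 1 0 0 4.3 0;0 0 4 0 0 4.3 0;0 0 4 0 0 4.3 0;0 0 4 0 0 4.3 0",
)

```text
time_s: 17.3
position: [0.3958, -0.1877, 0.1126]
tool_rot: [[-0.543, 0.84, 0.001], [0.84, 0.543, -0.001], [-0.001, 0.0, -1.0]]
wrist_force: [0.1, 0.2, -2.9]
grip_width: 0.038
gripper_force: 62.5
```

Call:
send_rows(
  series="0 0 5 0 0 0 0;11.5 10.9 5 0 0 -110.8 0;11.5 10.9 5 0 0 -110.8 0;11.5 10.9 5 0 0 -110.8 0;11.5 10.9 5 0 0 -110.8 0;11.5 10.9 5 0 0 -110.8 0;11.5 10.9 5 0 0 -110.8 0;11.5 10.9 5 0 0 -110.8 0;11.5 10.9 5 0 0 -110.8 0;11.5 10.9 5 0 0 -110.8 0;11.5 10.9 5 0 0 -110.8 0;11.5 10.9 5 0 0 -110.8 0;11.5 10.9 5 0 0 -110.8 0;11.5 10.9 5 0 0 -110.8 0;11.5 10.9 5 0 0 -110.8 0;11.5 10.9 1 0 0 -110.8 0;11.5 10.9 -3 0 0 -110.8 0;11.5 10.9 -5 0 0 -110.8 0;11.5 10.9 -5 0 0 -110.8 0;11.5 10.9 -5 0 0 -110.8 0",
)

```text
time_s: 19.3
position: [0.5107, -0.0787, 0.0621]
tool_rot: [[0.978, 0.21, -0.001], [0.21, -0.978, 0.0], [-0.001, -0.001, -1.0]]
wrist_force: [0.0, 0.7, -1.0]
grip_width: 0.0379
gripper_force: 62.4
```

```bash
python3 - <<'E'
from h import *
snap("w7")
E
```

```text
(no output)
```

View pics/w7.png

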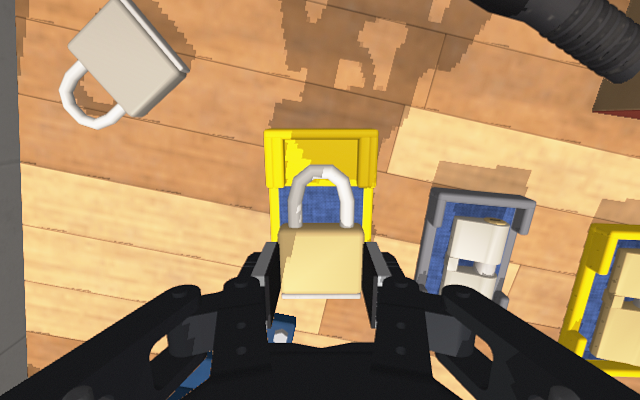

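The padlock is held level and centred over the yellow stepped tray, with its shackle (320,195) towards the step. I'll check the step edge at row 187 and the rear corner of the nickel padlock.

```bash
python3 - <<'E'
from h import *
f=np.load("w7.npz");K,T=f["K"],f["T"]
t=np.array([.5107,-.0787]);a=np.radians(12.1);e=np.array([np.cos(a),np.sin(a)])
for uv,z in(((283,187),.0095),((362,187),.0095),((320,131),.018)):
    v=ray(K,T,[uv],z)[0,:2]-t;print(uv,(v@e).round(4),(v@[-e[1],e[0]]).round(4))
q=ray(K,T,[[123,2],[186,71],[137,116],[69,48]],.014)[:,:2];print(q.round(4).tolist(),q.mean(0))
for a,b in((1,2),(0,3),(1,0),(2,3)):
    v=q[b]-q[a];print(np.linalg.norm(v).round(4),np.degrees(np.arctan2(v[1],v[0])).round(1))
E
```

```text
(283, 187) 0.0243 0.0235
(362, 187) 0.0244 -0.0262
(320, 131) 0.0591 0.0002
[[0.6116, 0.0505], [0.5845, 0.0142], [0.5542, 0.0396], [0.5827, 0.0785]] [0.58326428 0.04569704]
0.0395 140.1
0.0402 135.9
0.0453 53.2
0.0482 53.7
```

Call:
send_rows(
  series="0 0 -2.5 0 0 0 0;0 0 -4 0 0 0 0;0 0 -4.9 0 0 0 0;0 0 -5 0 0 0 0;0 0 -5 0 0 0 0;0 0 -5 0 0 0 0;0 0 -5 0 0 0 0.75;0 0 -5 0 0 0 0.75;0 0 -5 0 0 0 0.75;0 0 -5 0 0 0 0.75;0 0 -2 0 0 0 0.75;0 0 3 0 0 0 0.75;0 0 8 0 0 0 0.85;0 0 8 0 0 0 0.85",
)

```text
time_s: 20.75
position: [0.5136, -0.0797, 0.1486]
tool_rot: [[0.978, 0.21, 0.011], [0.21, -0.978, -0.004], [0.01, 0.006, -1.0]]
wrist_force: [0.2, 0.7, -0.0]
grip_width: 0.0724
gripper_force: 0.0
```

Call:
send_rows(
  series="7.2 12.6 0 0 0 128 0.85;7.2 12.6 0 0 0 128 0.85;7.2 12.6 0 0 0 128 0.85;7.2 12.6 0 0 0 128 0.85;7.2 12.6 0 0 0 128 0.85;7.2 12.6 0 0 0 128 0.85;7.2 12.6 0 0 0 128 0.85;7.2 12.6 0 0 0 128 0.85;7.2 12.6 0 0 0 128 0.85;7.2 12.6 0 0 0 128 0.85;7.2 12.6 0 0 0 128 0.85;7.2 12.6 0 0 0 128 0.85;7.2 12.6 0 0 0 128 0.85;7.2 12.6 0 0 0 128 0.85;7.2 12.6 0 0 0 128 0.85;7.2 12.6 0 0 0 128 0.85;7.2 12.6 -6 0 0 128 0.85;7.2 12.6 -6 0 0 128 0.85;7.2 12.6 -6 0 0 128 0.85",
)

```text
time_s: 22.65
position: [0.5819, 0.0473, 0.081]
tool_rot: [[-0.766, 0.643, -0.004], [0.643, 0.766, 0.0], [0.003, -0.002, -1.0]]
wrist_force: [1.0, 0.2, 0.5]
grip_width: 0.0728
gripper_force: 0.0
```

```bash
python3 - <<'E'
from h import *
print(np.round(sense()["joint_positions"],1));snap("w8")
E
```

```text
[ -6.8  34.   85.3  -0.   60.9 -56.8]
```

View pics/w8.png

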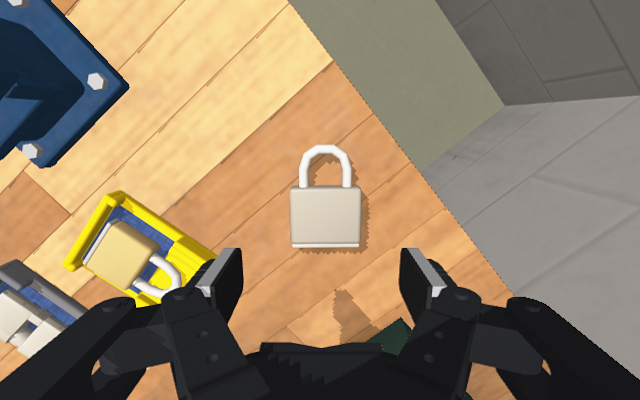

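Nickel padlock body is at columns 290–360, rows 186–247, square to the tool. The brass padlock is seated with its shackle on the step.

```bash
python3 - <<'E'
from h import *
f=np.load("w8.npz");K,T=f["K"],f["T"]
q=ray(K,T,[[290,188],[360,186],[360,246],[293,247]],.013)[:,:2];print(q.round(4).tolist(),q.mean(0),sense()["position"])
for a,b in((2,1),(3,0),(1,0),(2,3)):
    v=q[b]-q[a];print(np.linalg.norm(v).round(4),np.degrees(np.arctan2(v[1],v[0])).round(1))
W=world(f["d"],K,T);print(W[60,560].round(3),W[200,560].round(3))
E
```

```text
[[0.5528, 0.0443], [0.5822, 0.0816], [0.6166, 0.0547], [0.5865, 0.0174]] [0.58454144 0.04948932] [0.58298246 0.04720571 0.08275762]
0.0437 141.9
0.0431 141.5
0.0476 -128.2
0.0479 -128.9
[ 0.754  0.539 -0.479] [ 0.855  0.292 -0.244]
```

Call:
send_rows(
  series="0.1 0.2 -3 0 0 1.2 0.85;0.1 0.2 -6 0 0 1.2 0.85;0.1 0.2 -7.9 0 0 1.2 0.85;0.1 0.2 -7.9 0 0 1.2 0.85;0.1 0.2 -7.9 0 0 1.2 0.85;0.1 0.2 -7.9 0 0 1.2 0;0.1 0.2 -7.9 0 0 1.2 0;0.1 0.2 -7.9 0 0 1.2 0;0.1 0.2 -7.9 0 0 1.2 0;0.1 0.2 -7.9 0 0 1.2 0;0.1 0.2 -7.9 0 0 1.2 0;0.1 0.2 -7.9 0 0 1.2 0;0.1 0.2 -5 0 0 1.2 0;0.1 0.2 0 0 0 1.2 0;0.1 0.2 5 0 0 1.2 0;0.1 0.2 8 0 0 1.2 0;0.1 0.2 8 0 0 1.2 0",
)

```text
time_s: 24.4
position: [0.5858, 0.0491, 0.1679]
tool_rot: [[-0.78, 0.625, 0.01], [0.625, 0.781, -0.001], [-0.008, 0.005, -1.0]]
wrist_force: [-1.0, -0.1, -1.8]
grip_width: 0.0481
gripper_force: 63.0
```

Call:
send_rows(
  series="-19.4 -45.3 0 0 0 -133.7 0;-19.4 -45.3 0 0 0 -133.7 0;-19.4 -45.3 0 0 0 -133.7 0;-19.4 -45.3 0 0 0 -133.7 0;-19.4 -45.3 0 0 0 -133.7 0;-19.4 -45.3 0 0 0 -133.7 0;-19.4 -45.3 0 0 0 -133.7 0;-19.4 -45.3 0 0 0 -133.7 0;-19.4 -45.3 0 0 0 -133.7 0;-19.4 -45.3 0 0 0 -133.7 0;-19.4 -45.3 0 0 0 -133.7 0;-19.4 -45.3 0 0 0 -133.7 0;-19.4 -45.3 0 0 0 -133.7 0;-19.4 -45.3 0 0 0 -133.7 0;-19.4 -45.3 0 0 0 -133.7 0;-19.4 -45.3 0 0 0 -133.7 0;-19.4 -45.3 -5 0 0 -133.7 0;-19.4 -45.3 -10 0 0 -133.7 0;-19.4 -45.3 -10 0 0 -133.7 0;-19.4 -45.3 -10 0 0 -133.7 0",
)

```text
time_s: 26.4
position: [0.3899, -0.4039, 0.063]
tool_rot: [[0.991, 0.132, -0.0], [0.132, -0.991, 0.0], [-0.0, -0.001, -1.0]]
wrist_force: [0.7, -0.8, -0.6]
grip_width: 0.0476
gripper_force: 63.2
```

```bash
python3 - <<'E'
from h import *
print(sense()["position"],sense()["tool_rot"][:,0]);snap("w9")
E
```

```text
[ 0.38991797 -0.40388587  0.0630042 ] [ 9.91213862e-01  1.32268761e-01 -2.35356844e-04]
```

View pics/w9.png

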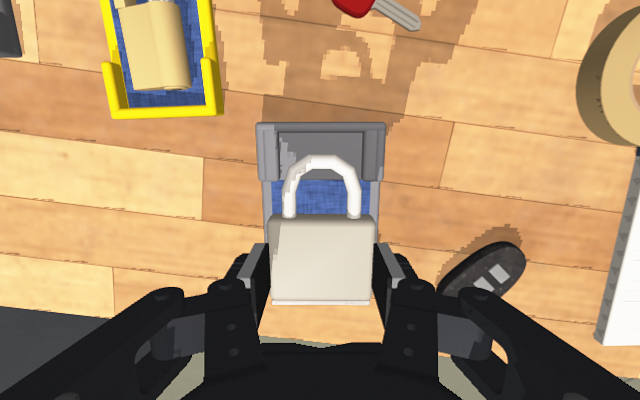

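```bash
python3 - <<'E'
from h import *
f=np.load("w9.npz");K,T=f["K"],f["T"]
print(ray(K,T,[[440,285],[480,300],[437,292]],.007).round(4).tolist())
t=np.array([.3899,-.4039]);a=np.radians(7.6);e=np.array([np.cos(a),np.sin(a)])
for uv,z in(((275,180),.0095),((370,180),.0095)):
    v=ray(K,T,[uv],z)[0,:2]-t;print(uv,(v@e).round(4),(v@[-e[1],e[0]]).round(4))
E
```

```text
[[0.3552, -0.493, 0.007], [0.3474, -0.5238, 0.007], [0.3495, -0.4922, 0.007]]
(275, 180) 0.0287 0.0286
(370, 180) 0.0287 -0.0312
```

The padlock is aligned: the step edge reads 28.7 mm against 28.5 mm expected, and the fob is clear at y = -0.49. Lowering, releasing and rising.

Call:
send_rows(
  series="0 0 -2.5 0 0 0 0;0 0 -4 0 0 0 0;0 0 -4.9 0 0 0 0;0 0 -5 0 0 0 0;0 0 -5 0 0 0 0;0 0 -5 0 0 0 0;0 0 -5 0 0 0 0.7;0 0 -5 0 0 0 0.7;0 0 -5 0 0 0 0.7;0 0 -5 0 0 0 0.7;0 0 -2 0 0 0 0.7;0 0 3 0 0 0 0.7;0 0 8 0 0 0 0.7;4 8 13 0 0 0 0.7;4 8 18 0 0 0 0.7;4 10 24 0 0 0 0.7;4 10 24 0 0 0 0.7;4 10 24 0 0 0 0.7;4 10 24 0 0 0 0.7",
)

```text
time_s: 28.35
position: [0.43, -0.3036, 0.3027]
tool_rot: [[0.991, 0.133, 0.001], [0.133, -0.991, -0.001], [0.001, 0.001, -1.0]]
wrist_force: [-0.5, -0.1, -1.7]
grip_width: 0.0598
gripper_force: 0.0
```

```bash
python3 - <<'E'
from h import *
p,d,K,T=snap("w10");cv2.imwrite("pics/w10c.png",cv2.resize(p[0:260,60:480],None,fx=1.9,fy=1.9,interpolation=cv2.INTER_CUBIC)[:,:,::-1])
W=world(d,K,T);m=(W[...,2]>.019)&(W[...,2]<.04)&(d>0)&(W[...,0]>.34)&(W[...,0]<.57)&(W[...,1]>-.46)&(W[...,1]<-.03)
n,l,st,_=cv2.connectedComponentsWithStats(cv2.morphologyEx(m.astype(np.uint8),cv2.MORPH_OPEN,np.ones((3,3),np.uint8)))
for i in range(1,n):
    if st[i,4]<60: continue
    q=W[l==i];A=np.c_[q[:,:2]-q[:,:2].mean(0),np.ones(len(q))];c=np.linalg.lstsq(A,q[:,2],rcond=None)[0]
    print(st[i,4],q.mean(0).round(4),rect(q[:,:2]),"slope",c[:2].round(3))
E
```

```text
947 [ 0.5106 -0.08    0.022 ] (array([510.4, -79.1]), 40.5, 35.7, -77.8) slope [0.008 0.008]
915 [ 0.5071 -0.1839  0.0228] (array([ 506.2, -181.3]), 60.6, 29.2, 7.7) slope [ 0.014 -0.138]
1152 [ 0.4998 -0.3002  0.0229] (array([ 498.9, -299.5]), 81.2, 27.1, 9.8) slope [ 0.026 -0.144]
280 [ 0.4004 -0.0609  0.0286] (array([399.8, -59.9]), 49.3, 6.0, 3.2) slope [-0.015 -0.799]
1072 [ 0.3912 -0.4037  0.0224] (array([ 390. , -404.2]), 49.7, 43.9, -83.0) slope [ 0.008 -0.003]
```

View pics/w10c.png

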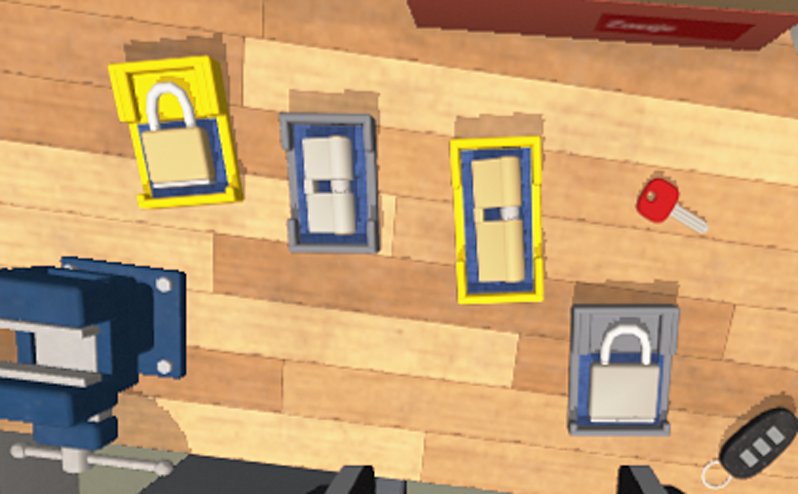

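All four look seated: the padlock shackles are on the steps and both cylinders are within their recesses, with the key and fob untouched. The cylinders' tops slope by 0.14, so I'll check whether that is just the barrel/flange shape by comparing it with the slope before the grasp.

```bash
python3 - <<'E'
from h import *
def fit(n,c,zb,yaw,L):
    f=np.load(n+".npz");W=world(f["d"],f["K"],f["T"]);a=np.radians(yaw);e=np.array([np.cos(a),np.sin(a)])
    v=W[...,:2]-c;s=v@e;t=v@[e[1],-e[0]]   # t: right of e
    for lo in np.arange(-16,16,4)/1000:
        m=(f["d"]>0)&(abs(s)<L)&(abs(s)>.008)&(t>lo)&(t<lo+.004);print(f"{np.median(W[m][:,2])*1000-zb:.1f}",end=" ")
    print(n)
fit("w3",[.4715,.0573],0,90,.035);fit("w2",[.4708,.0573],0,90,.035);fit("w10",[.4984,-.2985],8,9.8,.035)
fit("w5",[.3625,-.2813],0,91,.027);fit("w2",[.363,-.2813],0,91,.027);fit("w10",[.5065,-.181],8,7.5,.027)
E
```

```text
148.6 145.4 142.7 142.9 142.9 142.1 144.8 147.4 w3
10.5 12.1 386.7 386.9 386.9 387.4 385.3 387.6 w2
10.8 12.2 13.0 14.1 16.2 17.2 15.9 11.8 w10
150.4 147.2 144.6 144.6 144.6 144.3 145.8 149.1 w5
11.4 12.6 13.5 14.7 16.7 17.7 16.7 9.3 w2
10.8 11.7 13.1 14.1 16.0 17.2 16.6 11.5 w10
```

The profile before the grasp (w2) matches the profile in the tray to about 0.6 mm, so the cylinders lie flat. Handing in.

```bash
python3 -c "
from cell import job
print(job.sign_off())"
```

```text
the job is handed in; nothing more can be done
None
```

All four locks are lying flat in their own trays, with the padlock shackles over the steps and the key and fob untouched; the job was handed in after about 28 s of the 104 s, and sign-off returned no verdict.

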